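# Catch the falling case lid and close it softly

## Robot

A 6-joint arm with a two-finger parallel gripper is mounted at the origin on the work surface. World frame = base frame: x ahead of the robot, y to its left, z up, the work surface at z = 0. Lengths are in mm, angles in rad, forces in N, time in s.
With the tool pointing down it reaches from about 275 to 750 mm from the base axis. Payload 10.2 kg.
Tool frame: the origin (TCP) lies midway between the tips of the shut fingers; the grasp point (between the pads) lies grip_depth behind it (grip_depth is the distance from the TCP to the grasp point, in mm); z points along the fingers, y is the line along which they close (so a half turn about z gives the same grasp; the last joint's range is limited). The gripper opens to 85 mm and grips with 20 to 120 N. Pads are 22 mm wide; open, the fingers measure 114 mm over their backs; the gripper's body (76 mm by 85 mm) begins 54 mm behind the grasp point. The pads swing forward as they close: fully open they stand 13 mm farther back than shut.
Start: joints at [-1.553, 0.313, 1.498, -0, 1.331, -0.223], TCP at [125.188, -509.862, 231.294] pointing down, gripper open.
Joint ranges: [-2.94, 2.94], [-0.97, 2.17], [0.19, 2.56], [-1.23, 4.37], [0.02, 3.11], [-2.88, 2.88]. Speed limits (rad/s): [2.39, 2.39, 3.01, 3.14, 3.14, 3.14].

## Interface

Orientations are given as a unit quaternion [w, x, y, z].
In Python, from rig import * gives the robot as it stands.
- The arm moves only by the tool servo_tool, never from a script. Its argument "commands" is a list of rows, each a list of 3 entries, a list of its own where there are three numbers: the gripper command: -1 is fully open, 1 is shut, values between are in proportion, then the shift along the tool's x, y, z in m, then the turn, a rotation vector about the tool's x, y, z in units of 6 degrees (1.0 is 6 degrees). In form: [[grip, [dx, dy, dz], [ax, ay, az]], ...]. A call has 1 to 10 rows; each row shifts and turns the commanded pose from where the row before left it, along the tool's axes as they then stand; what a row does not reach is not made up. A row lasts 1/12 s, in which the tool goes at most 41.7 mm and 7.16 degrees, less where a joint would pass 70% of its speed; a pose out of reach is approached as far as the arm can. A call is refused whole if a number of a shift passes 0.0417 or a number of a turn 1, either way. A call with a gripper value outside its range is refused whole. The fingers move at their own pace and stop on an object; "squeeze" is the grip in N (left out, the last holds). Time passes only in rows, so rows that do not move let the fingers close. It gives the time, the measured TCP pose, the force, the opening and the grip force at its end, in the units of the state.
- sense(): the state, without advancing time (a new reading comes with each control period).
- capture(name): name is "scene" or "top"; returns a dict with "pixels" (480x640x3 uint8, red, green, blue), "z_map" (480x640 float32, mm along the optical axis (not along the pixel's ray), 0 where there is no reading), "fx", "fy", "cx", "cy" (pixels), "rvec" (rotation vector, rad) and "tvec" (3), from world to camera coordinates, as OpenCV has them. Camera axes: x right, y down, z forward; pixel columns grow to the right and rows downward; lengths in mm; the calibration is good to about 2 mm. A picture is of the moment at which its call begins.
- finish_job(): hands the job in; it is judged then, once.
The state is a dict: "time_s": time; "joints": joint angles; "dq": joint speeds; "tau": joint torques, N m; "eef_pos": TCP position; "ee_rot": TCP orientation; "force": force on the tool from outside, world axes, zero at the start; "wrist_torque": the same for the moment, N m; "grip_width": opening from 0.0 (shut) to 1.0 (fully open); "grip_force": force on a finger pad.
Only numpy, scipy, OpenCV 4.12 (cv2) and the standard library are available. Lean on these libraries where they do the work, as an engineer would, in place of code of your own. Each camera call takes 0.05 s, during which the arm holds its last target. There are 200 camera calls.

## Task

Close the open transport case on the exhibition table. From behind, push its lid over the top so that it falls forward, catch it from underneath on a finger before it is down, and lower it gently until the lid is fully shut, without letting it drop or slam; then move the hand clear. Do not grip the lid, and leave the other things on the table where they are.

Things in the scene. Friction and masses are not known exactly. Their poses are not given: they have to be found in the camera images.
- case: Grey rigid transport case standing open, fixed to the table: a tray 150 mm deep (x) by 240 mm wide (y) by 100 mm high, 6 mm walls, with black foam and model parts inside, all below the rim. Origin: centre of its underside on the table. Its x axis points level from its opening side (about to the robot's right) to its hinge side (about to the robot's left), y along the hinge (roughly towards the robot), z up.
- lid (a joint): Angle of the case's lid, in rad: 0 is shut (level, lying on the rim), pi/2 is upright, and it stops at 1.72, leaning back beyond its hinge (about to the robot's left), where it rests at the start. The hinge has a damper and no spring: tipped forward past upright (below about 1.55) the lid falls shut by itself, hesitating near upright (about 2 to 3 s from 1.4 to shut), reaching about 0.9 rad/s at the bottom.
- hinge (a point): Point on the lid's hinge line at mid-width: 75 mm behind the case's centre and 100.5 mm above the table; the lid turns about the case's y axis through it. The lid is a flat grey plate reaching 150 mm from this line to the front rim, 240 mm wide, 8 mm thick, about 0.35 kg.
- lip (a point): Free end of the lid: the underside edge, mid-width, of its black tab, 180 mm from the hinge line. Turns with the lid: x points along the lid to the hinge, z out of its outer face (up when shut). The tab, 90 mm wide, 8 mm thick, continues the plate 30 mm past the front rim; when shut it juts 30 mm out over the front wall, free room for a finger below.
- rocket: Bystander to leave alone: white model rocket, 195 mm tall, on a round foot 90 mm across, standing loose behind the case's hinge side. Origin: centre of its underside.
- jar: Bystander to leave alone: glass jar with black cap, 52 mm across, 75 mm tall, standing loose behind the case's hinge side. Origin: centre of its underside.
- motor: Bystander to leave alone: small copper motor on a grey cradle, 70 x 50 mm, 42 mm tall, standing loose behind the case's hinge side. Origin: centre of its underside.

How it is judged (in metres and radians):
On the way:
1. the falling lid is caught from underneath: between 1.2 and 0.1 rad it rests on a finger (over 0.3 N) and comes down no faster than 0.4 rad/s, for 0.2 s (value of joint lid between 0.1 and 1.2 rad and velocity of joint lid above -0.4 rad/s and contact force between the fingers and lid above 0.3 N and z of the grasp point in the frame of lip below 0 m), for 0.2 s.
At the end, for the whole second after the job is handed in: The lid is fully shut (joint below 0.02 rad), and the rocket, jar and motor stand upright within 20 mm of where they were (value of joint lid below 0.02 rad and distance of each of rocket, jar, motor from where it was at the start of the episode below 0.02 m and angle between each of rocket, jar, motor's own z axis and vertical below 0.1 rad); the robot touches nothing.
It fails at once if the lid drops or slams: faster than 0.5 rad/s between 0.3 and 0.03 rad above shut (value of joint lid between 0.03 and 0.3 rad and velocity of joint lid below -0.5 rad/s).
It fails at once if the lid is gripped between the fingers (z of the grasp point in the frame of lip between -0.003 and 0.011 m and x of the grasp point in the frame of lip between 0 and 0.18 m and y of the grasp point in the frame of lip between -0.12 and 0.12 m and contact force between the fingers and lid above 2 N).
It fails at once if a bystander is moved more than 30 mm or tipped (distance of any of rocket, jar, motor from where it was at the start of the episode above 0.03 m or angle between any of rocket, jar, motor's own z axis and vertical above 0.3 rad).
It also fails if it takes over 53 s, if anything falls off the work surface, if the arm or the gripper's body presses on something with over 40 N, if the wrist force passes 120 N, or if a joint passes its speed limit or range.

## Working session

There is one attempt and no reset: what is moved stays moved. The work goes in short steps, Python scripts to look and compute and a tool call to move; the robot and the scene stay as the last step left them, time stands still between calls to the robot, and variables do not carry over. Pictures are saved under pics/ and viewed, at most 10 in all, crops included, and the job is handed in when it is done.

Besides the shell and the picture viewer there is one more tool, called after "Call:" by a JSON object that holds its "fn" and its "kwargs". servo_tool: Moves the arm, as the interface text tells. Its arguments: {"type":"object","properties":{"commands":{"type":"array"},"squeeze":{"type":"number"}},"required":["commands"]}

```bash
mkdir -p pics; python3 - <<'E'
from rig import *
import cv2,numpy as np
s=sense();print(s)
for n in("scene","top"):
    c=capture(n);cv2.imwrite(f"pics/{n}0.png",c["pixels"][:,:,::-1]);np.savez(f"{n}0.npz",**c)
    R=cv2.Rodrigues(np.array(c["rvec"],float))[0];print(n,-R.T@np.array(c["tvec"]).ravel(),R[2])
E
```

```text
{'time_s': 0.0, 'joints': array([-1.55338245e+00,  3.13443871e-01,  1.49846581e+00, -2.16002855e-05,
        1.33099967e+00, -2.23408693e-01]), 'dq': array([ 1.68590682e-03,  3.19979004e-05,  6.34049920e-04, -9.31548413e-06,
       -1.43826388e-04,  6.76800026e-04]), 'tau': array([-3.00705169e-04, -4.12271297e+01, -2.59745908e+01, -2.37553722e-04,
        4.17877163e-03,  1.71170949e-06]), 'eef_pos': array([ 125.18692154, -509.57896729,  230.72739982]), 'ee_rot': array([-6.55940999e-04,  9.92758792e-01,  1.20123053e-01,  5.72548388e-05]), 'force': array([ 0.79395489, -0.13140374, -0.35417616]), 'wrist_torque': array([-0.03779364, -0.03027823,  0.0184779 ]), 'grip_force': 0.0, 'grip_width': 0.9977364447259609}
scene [ 839.90567722 -196.06400347  735.92380613] [-0.34114519  0.35970114 -0.86846707]
top [ 428.28571105  103.63034532 1023.03271412] [ 0.1349248  -0.0297317  -0.99040968]
```

View pics/scene0.png

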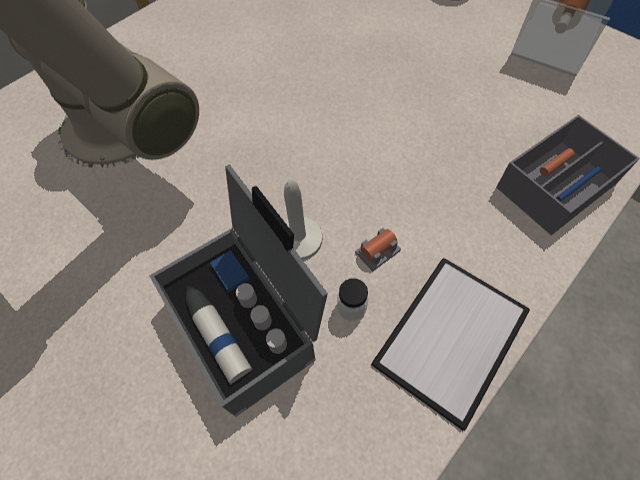

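View pics/top0.png

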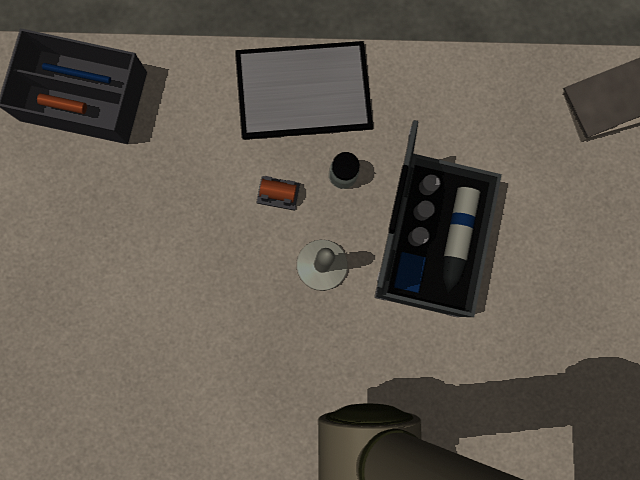

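The scene view shows the case at about (240,310) with its lid leaning back. The top view shows the case corners at about (415,155), (500,175), (472,315) and (378,297), the rocket at (322,262), the jar at (345,168) and the motor at (278,192).

```bash
cat > h.py <<'E'
import numpy as np,cv2
def cloud(c):
    v,u=np.mgrid[0:480,0:640];z=np.asarray(c["z_map"],float)
    P=np.stack([(u-c["cx"])/c["fx"]*z,(v-c["cy"])/c["fy"]*z,z],-1)
    R=cv2.Rodrigues(np.array(c["rvec"],float))[0]
    W=(P-np.array(c["tvec"]).ravel())@R
    W[z<=0]=np.nan;return W
E
python3 - <<'E'
from h import *
for n in("top","scene"):
    c=dict(np.load(f"{n}0.npz"));W=cloud(c)
    if n=="top": B=dict(case=(375,505,150,320),rocket=(295,350,235,295),jar=(325,365,148,190),motor=(255,302,172,212))
    else: B=dict(case=(150,328,165,412),)
    for k,(a,b,d,e) in B.items():
        p=W[d:e,a:b].reshape(-1,3);p=p[np.isfinite(p[:,0])]
        if k=="case":
            q=p[(abs(p[:,2]-100)<5)];r=cv2.minAreaRect(q[:,:2].astype(np.float32));print(n,"rim",len(q),r,cv2.boxPoints(r).round(1).tolist(),np.median(q[:,2]))
        else:
            q=p[p[:,2]>12] if k!="rocket" else p[p[:,2]>4];r=cv2.minAreaRect(q[:,:2].astype(np.float32));print(n,k,len(q),r,"top z",np.nanmax(p[:,2]),q[q[:,2]>q[:,2].max()-8].mean(0))
    if n=="scene":
        p=W[160:345,222:330].reshape(-1,3);p=p[np.isfinite(p[:,0])];q=p[(p[:,2]>125)]
        # lid plane RANSAC
        best=None;rng=np.random.default_rng(0)
        for _ in range(400):
            t=q[rng.choice(len(q),3,False)];nn=np.cross(t[1]-t[0],t[2]-t[0]);nn/=np.linalg.norm(nn)+1e-9
            i=abs((q-t[0])@nn)<2
            if best is None or i.sum()>best.sum():best=i
        L=q[best];m=L.mean(0);nn=np.linalg.svd(L-m,full_matrices=False)[2][2];print("lid",len(L),m,nn,L.min(0),L.max(0))
E
```

```text
top rim 2087 ((562.0814208984375, -128.52285766601562), (151.48971557617188, 241.2931671142578), 77.40896606445312) [[427.79998779296875, -176.10000610351562], [663.2999877929688, -228.6999969482422], [696.2999877929688, -80.9000015258789], [460.79998779296875, -28.299999237060547]] 99.34294188983955
top rocket 2051 ((518.6332397460938, 63.97378921508789), (98.07677459716797, 91.05518341064453), 2.176368236541748) top z 193.26646419128252 [515.97480585  64.94223595 188.58577912]
top jar 866 ((677.9102172851562, 28.423526763916016), (48.31250762939453, 49.31401824951172), 23.73002815246582) top z 80.07795677830964 [679.8601467   28.34353581  75.03568404]
top motor 751 ((641.7337036132812, 143.52194213867188), (61.93716812133789, 45.58060836791992), 79.67923736572266) top z 48.34170415481643 [644.51720564 144.62170526  42.15968501]
scene rim 2413 ((574.0966186523438, -74.68318176269531), (261.8077697753906, 241.4740447998047), 77.376708984375) [[427.70001220703125, -176.0], [663.2999877929688, -228.8000030517578], [720.5, 26.700000762939453], [484.8999938964844, 79.4000015258789]] 98.82687787964709
lid 5315 [592.65241586 -43.05690467 203.82022329] [ 0.21514024  0.96440577 -0.15374063] [464.4489667  -77.63817876 125.00849116] [701.31112268  -6.9127543  279.05995582]
```

Call:
{"fn": "servo_tool", "kwargs": {"commands": [[1,[0,0,-0.02],[0,0,0.9]],[1,[0,0,-0.02],[0,0,0.9]],[1,[0,0,-0.02],[0,0,0.9]],[1,[0,0,-0.02],[0,0,0.9]],[1,[0,0,-0.02],[0,0,0.8]],[1,[0.01,-0.02,0],[0,0,0]],[1,[0.01,-0.02,0],[0,0,0]]], "squeeze": 20}}

```text
time_s: 0.68
eef_pos: [153.3, -475.2, 331.6]
ee_rot: [0.0, 0.994, -0.111, 0.0]
force: [0.3, 0.0, 0.2]
grip_width: 0.008
grip_force: 0.0
```

```bash
cat >> h.py <<'E'
from scipy.spatial.transform import Rotation as Ro
yaw=np.arctan2(.976,.218);C=np.array([562,-128.5,0]);RC=Ro.from_euler('z',yaw).as_matrix()
def st(s):
    R=Ro.from_quat(np.roll(s["ee_rot"],-1)).as_matrix();p=RC.T@(s["eef_pos"]-C)
    print("t",round(s["time_s"],2),"case p",p.round(1),"F case",(RC.T@s["force"]).round(2),"grip",round(s["grip_width"],2))
    print("tool axes in case (cols)",(RC.T@R).round(3).tolist(),"j",s["joints"].round(2));return R,p
def to(s,target):
    R,p=st(s);print("tool shift mm",(R.T@RC@(np.array(target)-p)).round(1))
E
python3 - <<'E'
import rig;from rig import *
from h import *
print([n for n in dir(rig) if n[0]!='_'],getattr(rig,'grip_depth',None))
to(sense(),[140,0,330])
E
```

```text
['PlanningError', 'capture', 'finish_job', 'grip_depth', 'sense'] 18.700000000000003
t 0.68 case p [-427.5  323.3  331.6] F case [ 0.1  -0.31  0.24] grip 0.01
tool axes in case (cols) [[-0.002, -1.0, -0.001], [-1.0, 0.002, -0.0], [0.0, 0.001, -1.0]] j [-1.49  0.2   1.38 -0.    1.56  0.3 ]
tool shift mm [ 322.  -568.2    1.2]
```

Call:
{"fn": "servo_tool", "kwargs": {"commands": [[1,[0.03,-0.025,0],[0,0,0]],[1,[0.03,-0.025,0],[0,0,0]],[1,[0.03,-0.025,0],[0,0,0]],[1,[0.03,-0.025,0],[0,0,0]],[1,[0.03,-0.025,0],[0,0,0]],[1,[0.03,-0.025,0],[0,0,0]],[1,[0.03,-0.025,0],[0,0,0]],[1,[0.03,-0.025,0],[0,0,0]],[1,[0.03,-0.025,0],[0,0,0]],[1,[0.03,-0.025,0],[0,0,0]]]}}

```text
time_s: 1.52
eef_pos: [502.3, -295.3, 331.0]
ee_rot: [-0.0, 0.994, -0.11, -0.0]
force: [-0.2, -0.9, -0.1]
grip_width: 0.003
grip_force: 0.0
```

Call:
{"fn": "servo_tool", "kwargs": {"commands": [[1,[0.02,-0.017,0],[0.95,0,0]],[1,[0,0,0],[0.95,0,0]],[1,[0,0,0],[0.95,0,0]],[1,[0,0,0],[0.95,0,0]],[1,[0,0,0],[0.95,0,0]],[1,[0,0,0],[0.95,0,0]],[1,[0,0,0],[0.9,0,0]],[1,[0,0,0],[0.9,0,0]],[1,[0,0,0],[0,0,0]]]}}

```text
time_s: 2.27
eef_pos: [523.2, -286.0, 328.3]
ee_rot: [-0.384, 0.917, -0.104, 0.041]
force: [-0.1, -0.6, -1.3]
grip_width: 0.006
grip_force: 0.0
```

```bash
python3 - <<'E'
from rig import *
from h import *
to(sense(),[-160,0,330])
E
```

```text
t 2.27 case p [-162.2    3.5  328.3] F case [-0.64 -0.08 -1.28] grip 0.01
tool axes in case (cols) [[-0.003, -0.702, 0.712], [-1.0, 0.006, 0.001], [-0.005, -0.712, -0.702]] j [-0.94  0.64  0.94  0.65  2.05  1.02]
tool shift mm [ 3.5 -2.8  0.4]
```

Call:
{"fn": "servo_tool", "kwargs": {"commands": [[1,[0.003,0,0],[-0.95,0,0]],[1,[0,0,0],[-0.95,0,0]],[1,[0,0,0],[-0.95,0,0]],[1,[0,0,0],[-0.95,0,0]],[1,[0,0,0],[-0.95,0,0]],[1,[0,0,0],[-0.95,0,0]],[1,[0,0,0],[-0.9,0,0]],[1,[0,0,0],[-0.9,0,0]]]}}

```text
time_s: 2.93
eef_pos: [527.1, -285.0, 332.8]
ee_rot: [0.004, 0.994, -0.109, 0.001]
force: [0.6, -0.6, -1.0]
grip_width: 0.0
grip_force: 0.0
```

Call:
{"fn": "servo_tool", "kwargs": {"commands": [[1,[0,-0.03,0],[0,0,0]],[1,[0,-0.03,0],[0,0,0]],[1,[0,-0.03,0],[0,0,0]],[1,[0,-0.03,0],[0,0,0]],[1,[0,-0.03,0],[0,0,0]],[1,[0,-0.03,0],[0,0,0]],[1,[0,-0.03,0],[0,0,0]],[1,[0,-0.03,0],[0,0,0]],[1,[0,-0.03,0],[0,0,0]],[1,[0,-0.03,0],[0,0,0]]]}}

```text
time_s: 3.77
eef_pos: [592.5, 9.4, 332.2]
ee_rot: [0.001, 0.994, -0.109, 0.001]
force: [-0.2, -0.1, -0.0]
grip_width: 0.001
grip_force: 0.0
```

Call:
{"fn": "servo_tool", "kwargs": {"commands": [[1,[0,0,0.025],[0,0,0]],[1,[0,0,0.025],[0,0,0]],[1,[0,0,0.02],[0,0,0]],[1,[0,0,0.015],[0,0,0]],[1,[0,0,0],[0,0,0]]]}}

```text
time_s: 4.18
eef_pos: [591.4, 8.1, 243.8]
ee_rot: [0.001, 0.994, -0.109, -0.002]
force: [-1.0, 0.1, -0.2]
grip_width: -0.004
grip_force: 0.0
```

```bash
python3 - <<'E'
from rig import *
from h import *
to(sense(),[140,0,250])
c=capture("scene");cv2.imwrite("pics/s1.png",c["pixels"][:,:,::-1])
E
```

```text
t 4.18 case p [139.7   1.1 243.8] F case [-0.1   1.   -0.22] grip -0.0
tool axes in case (cols) [[0.002, -1.0, -0.002], [-1.0, -0.002, 0.003], [-0.003, 0.002, -1.0]] j [-0.18  0.46  1.26 -0.    1.43  1.61]
tool shift mm [ 1.1 -0.2 -6.2]
```

View pics/s1.png

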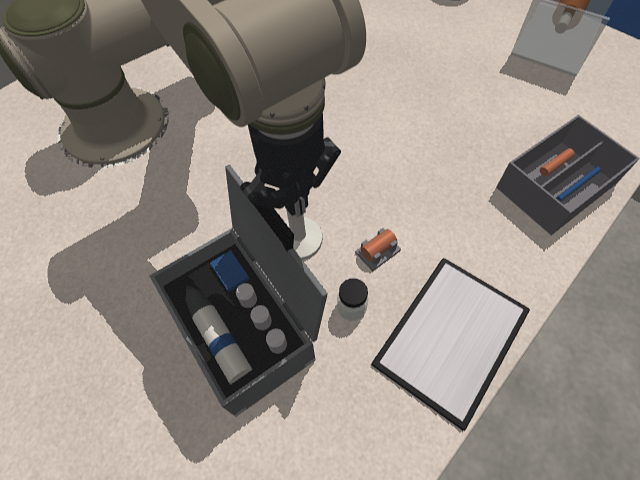

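The fingers are shut behind the lid at about (285,200), with clear space above the rocket. I'll push now.

Call:
{"fn": "servo_tool", "kwargs": {"commands": [[1,[0,0.008,0],[0,0,0]],[1,[0,0.008,0],[0,0,0]],[1,[0,0.008,0],[0,0,0]],[1,[0,0.008,0],[0,0,0]],[1,[0,0.008,0],[0,0,0]],[1,[0,0.008,0],[0,0,0]],[1,[0,0.008,0],[0,0,0]],[1,[0,0.008,0],[0,0,0]]]}}

```text
time_s: 4.9
eef_pos: [578.2, -55.6, 246.2]
ee_rot: [-0.0, 0.994, -0.11, -0.0]
force: [0.7, 1.4, -0.5]
grip_width: 0.002
grip_force: 0.5
```

```bash
cat >> h.py <<'E'
def lid(c):
    W=cloud(c).reshape(-1,3);W=W[np.isfinite(W[:,0])]
    P=(W-C)@RC;q=P[(abs(P[:,1])>60)&(abs(P[:,1])<118)&(P[:,2]>112)&(P[:,0]>-90)&(P[:,0]<115)]
    a=np.arctan2(q[:,2]-100.5,75-q[:,0]);print("lid n",len(q),"angle pct",np.percentile(a,[10,25,50,75,90]).round(3))
E
python3 - <<'E'
from rig import *
from h import *
st(sense());c=capture("scene");lid(c);cv2.imwrite("pics/s2.png",c["pixels"][:,:,::-1])
lid(dict(np.load("scene0.npz")))
E
```

```text
t 4.9 case p [7.460e+01 1.000e-01 2.462e+02] F case [ 1.47 -0.35 -0.51] grip 0.0
tool axes in case (cols) [[-0.0, -1.0, 0.0], [-1.0, 0.0, 0.0], [-0.0, -0.0, -1.0]] j [-0.3   0.43  1.3   0.    1.42  1.49]
lid n 2363 angle pct [1.47  1.502 1.537 1.583 1.625]
lid n 2710 angle pct [1.7   1.709 1.714 1.717 1.733]
```

Call:
{"fn": "servo_tool", "kwargs": {"commands": [[1,[0,0.01,0],[0,0,0]],[1,[0,-0.006,-0.02],[0,0,0]],[1,[0,0,-0.03],[0,0,0]],[1,[0,0.02,-0.02],[0,0,0]],[1,[0,0.035,0],[0,0,0]],[1,[0,0.035,0],[0,0,0]],[1,[0,0.03,0.01],[0,0,0]],[1,[0,0,0.03],[0,0,0]],[1,[0,0,0.03],[0,0,0]],[1,[0,0,0.02],[0,0,0]]]}}

```text
time_s: 5.78
eef_pos: [550.2, -176.5, 223.5]
ee_rot: [-0.0, 0.994, -0.11, -0.001]
force: [-0.2, -0.2, -0.4]
grip_width: 0.002
grip_force: 0.0
```

```bash
python3 - <<'E'
from rig import *
from h import *
st(sense());c=capture("scene");lid(c);cv2.imwrite("pics/s3.png",c["pixels"][:,:,::-1])
E
```

```text
t 5.78 case p [-49.4   1.  223.5] F case [-0.21  0.19 -0.36] grip 0.0
tool axes in case (cols) [[-0.001, -1.0, 0.001], [-1.0, 0.001, 0.003], [-0.003, -0.001, -1.0]] j [-0.51  0.44  1.34 -0.    1.37  1.28]
lid n 12149 angle pct [1.261 1.302 1.346 1.391 1.456]
```

View pics/s3.png

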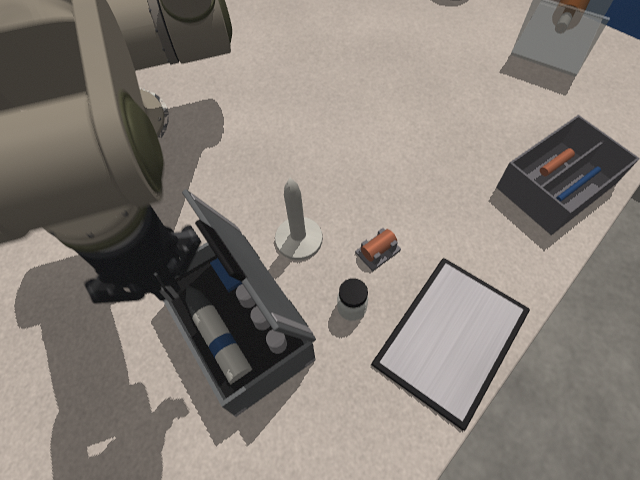

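The lid at about (245,265) is leaning forward near 1.35 rad, and the fingers at about (165,290) are already in front of it. I'll tilt a little and wait for it to land.

Call:
{"fn": "servo_tool", "kwargs": {"commands": [[1,[0,-0.003,0],[0.8,0,0]],[1,[0,-0.003,0],[0.8,0,0]],[1,[0,-0.002,0],[0.8,0,0]],[1,[0,-0.002,0],[0.8,0,0]],[1,[0,0,0],[0.8,0,0]],[1,[0,0,0],[0,0,0]],[1,[0,0,0],[0,0,0]]]}}

```text
time_s: 6.42
eef_pos: [553.3, -167.1, 227.5]
ee_rot: [-0.205, 0.972, -0.108, 0.023]
force: [0.1, 0.2, 0.7]
grip_width: -0.004
grip_force: 0.0
```

```bash
python3 - <<'E'
from rig import *
from h import *
st(sense());c=capture("scene");lid(c)
E
```

```text
t 6.42 case p [-39.6   0.  227.5] F case [ 0.18 -0.04  0.71] grip -0.0
tool axes in case (cols) [[-0.001, -0.915, 0.405], [-1.0, 0.001, -0.0], [-0.0, -0.405, -0.915]] j [-0.66  0.49  1.31  0.37  1.53  1.08]
lid n 6135 angle pct [1.131 1.15  1.266 1.293 1.309]
```

Call:
{"fn": "servo_tool", "kwargs": {"commands": [[1,[0,0.003,0.007],[0,0,0]],[1,[0,0.003,0.007],[0,0,0]],[1,[0,0,0],[0,0,0]],[1,[0,0,0],[0,0,0]],[1,[0,0,0],[0,0,0]],[1,[0,0,0],[0,0,0]],[1,[0,0,0],[0,0,0]],[1,[0,0,0],[0,0,0]],[1,[0,0,0],[0,0,0]],[1,[0,0,0],[0,0,0]]]}}

```text
time_s: 7.3
eef_pos: [553.6, -166.0, 212.2]
ee_rot: [-0.207, 0.972, -0.107, 0.023]
force: [0.5, -0.9, -0.9]
grip_width: -0.002
grip_force: 0.4
```

```bash
python3 - <<'E'
from rig import *
from h import *
st(sense());c=capture("scene");lid(c);cv2.imwrite("pics/s4.png",c["pixels"][:,:,::-1])
E
```

```text
t 7.3 case p [-38.4   0.  212.2] F case [-0.74 -0.72 -0.86] grip -0.0
tool axes in case (cols) [[-0.0, -0.914, 0.407], [-1.0, 0.0, -0.0], [0.0, -0.407, -0.914]] j [-0.66  0.5   1.34  0.38  1.5   1.06]
lid n 7918 angle pct [0.955 0.971 1.071 1.28  1.296]
```

View pics/s4.png

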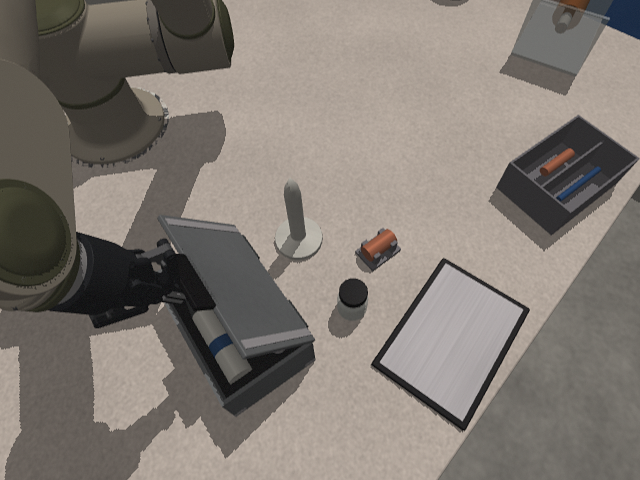

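The lid's black tab at about (190,285) is down on the fingers at about (170,285). I'll hold for a moment and confirm that it rests there.

Call:
{"fn": "servo_tool", "kwargs": {"commands": [[1,[0,0,0],[0,0,0]],[1,[0,0,0],[0,0,0]],[1,[0,0,0],[0,0,0]],[1,[0,0,0],[0,0,0]]]}}

```text
time_s: 7.68
eef_pos: [553.6, -166.0, 212.2]
ee_rot: [-0.207, 0.972, -0.107, 0.023]
force: [0.1, -0.6, 0.2]
grip_width: -0.003
grip_force: 0.5
```

```bash
python3 - <<'E'
from rig import *
from h import *
st(sense());lid(capture("scene"))
E
```

```text
t 7.68 case p [-3.840e+01  1.000e-01  2.122e+02] F case [-0.58 -0.26  0.19] grip -0.0
tool axes in case (cols) [[-0.0, -0.914, 0.407], [-1.0, 0.0, -0.0], [0.0, -0.407, -0.914]] j [-0.66  0.5   1.34  0.38  1.5   1.06]
lid n 7934 angle pct [0.954 0.971 1.069 1.28  1.296]
```

```bash
cat >> h.py <<'E'
from scipy.optimize import fsolve
t0=13.3
def tcp(th,al,s):
    a=np.radians(al);return np.array([75-180*np.cos(th),100.5+180*np.sin(th)])+s*np.array([np.sin(a),-np.cos(a)])-t0*np.array([np.cos(a),np.sin(a)])
def rows(p,al,th1,al1,s1,n):
    g=tcp(th1,al1,s1);da=(al1-al)/n
    def end(v):
        q=np.array(p,float);a=al
        for _ in range(n):
            r=np.radians(a);q=q+v[0]*np.array([-np.cos(r),-np.sin(r)])+v[1]*np.array([np.sin(r),-np.cos(r)]);a+=da
        return q-g
    v=fsolve(end,[0,0]);print(f"th{th1} goal {g.round(1)} {n} rows: dy {v[0]:.2f} dz {v[1]:.2f} mm, ax {da/6:.3f}");return g
E
python3 - <<'E'
from h import *
p,al=np.array([-38.4,212.2]),24.0
for th,a in((.72,32),(.54,40),(.36,46),(.18,50),(.05,50),(-.05,50)):
    p=rows(p,al,th,a,24,10);al=a
E
```

```text
th0.72 goal [-58.9 191.8] 10 rows: dy 2.76 dz 0.86 mm, ax 0.133
th0.54 goal [-74.1 166.1] 10 rows: dy 2.74 dz 1.20 mm, ax 0.133
th0.36 goal [-85.4 137.7] 10 rows: dy 2.76 dz 1.33 mm, ax 0.100
th0.18 goal [-92.3 107.1] 10 rows: dy 2.72 dz 1.55 mm, ax 0.067
th0.05 goal [-94.9  83.9] 10 rows: dy 1.95 dz 1.29 mm, ax 0.000
th-0.05 goal [-94.9  65.9] 10 rows: dy 1.38 dz 1.16 mm, ax 0.000
```

Call:
{"fn": "servo_tool", "kwargs": {"commands": [[1,[0,0.0028,0.0009],[0.13,0,0]],[1,[0,0.0028,0.0009],[0.13,0,0]],[1,[0,0.0028,0.0009],[0.13,0,0]],[1,[0,0.0028,0.0009],[0.13,0,0]],[1,[0,0.0028,0.0009],[0.13,0,0]],[1,[0,0.0028,0.0009],[0.13,0,0]],[1,[0,0.0028,0.0009],[0.13,0,0]],[1,[0,0.0028,0.0009],[0.13,0,0]],[1,[0,0.0028,0.0009],[0.13,0,0]],[1,[0,0.0028,0.0009],[0.13,0,0]]]}}

```text
time_s: 8.57
eef_pos: [549.0, -186.3, 191.0]
ee_rot: [-0.273, 0.956, -0.106, 0.03]
force: [0.4, -0.4, -0.4]
grip_width: 0.001
grip_force: 0.3
```

```bash
python3 - <<'E'
from rig import *
from h import *
R,p=st(sense());lid(capture("scene"))
rows(p[[0,2]],np.degrees(np.arcsin((RC.T@R)[0,2])),.54,40,24,10)
E
```

```text
t 8.57 case p [-5.92e+01  1.00e-01  1.91e+02] F case [-0.29 -0.44 -0.45] grip 0.0
tool axes in case (cols) [[-0.0, -0.849, 0.528], [-1.0, 0.0, -0.0], [0.0, -0.528, -0.849]] j [-0.74  0.56  1.34  0.48  1.55  0.96]
lid n 6886 angle pct [0.768 0.78  0.809 0.934 1.155]
th0.54 goal [-74.1 166.1] 10 rows: dy 2.66 dz 1.16 mm, ax 0.135
```

Tracking as predicted (about 0.72 rad), so I'll carry on.

Call:
{"fn": "servo_tool", "kwargs": {"commands": [[1,[0,0.0027,0.0012],[0.13,0,0]],[1,[0,0.0027,0.0012],[0.13,0,0]],[1,[0,0.0027,0.0012],[0.13,0,0]],[1,[0,0.0027,0.0012],[0.13,0,0]],[1,[0,0.0027,0.0012],[0.13,0,0]],[1,[0,0.0027,0.0012],[0.13,0,0]],[1,[0,0.0027,0.0012],[0.13,0,0]],[1,[0,0.0027,0.0012],[0.13,0,0]],[1,[0,0.0027,0.0012],[0.13,0,0]],[1,[0,0.0027,0.0012],[0.13,0,0]]]}}

```text
time_s: 9.45
eef_pos: [545.7, -200.9, 165.6]
ee_rot: [-0.337, 0.935, -0.103, 0.037]
force: [0.1, -0.9, -0.3]
grip_width: -0.002
grip_force: 0.5
```

Call:
{"fn": "servo_tool", "kwargs": {"commands": [[1,[0,0.0027,0.0013],[0.1,0,0]],[1,[0,0.0027,0.0013],[0.1,0,0]],[1,[0,0.0027,0.0013],[0.1,0,0]],[1,[0,0.0027,0.0013],[0.1,0,0]],[1,[0,0.0027,0.0013],[0.1,0,0]],[1,[0,0.0027,0.0013],[0.1,0,0]],[1,[0,0.0027,0.0013],[0.1,0,0]],[1,[0,0.0027,0.0013],[0.1,0,0]],[1,[0,0.0027,0.0013],[0.1,0,0]],[1,[0,0.0027,0.0013],[0.1,0,0]]]}}

```text
time_s: 10.28
eef_pos: [543.3, -211.7, 137.8]
ee_rot: [-0.386, 0.916, -0.101, 0.043]
force: [0.7, -0.2, -0.9]
grip_width: -0.001
grip_force: 0.4
```

```bash
python3 - <<'E'
from rig import *
from h import *
R,p=st(sense());c=capture("scene");lid(c);cv2.imwrite("pics/s5.png",c["pixels"][:,:,::-1])
p=p[[0,2]];al=np.degrees(np.arcsin((RC.T@R)[0,2]));print(al)
for th in(.18,.05,-.05): p=rows(p,al,th,50,24,10);al=50
E
```

```text
t 10.28 case p [-8.530e+01  1.000e-01  1.378e+02] F case [-0.07 -0.72 -0.87] grip -0.0
tool axes in case (cols) [[-0.0, -0.699, 0.715], [-1.0, 0.0, -0.0], [-0.0, -0.715, -0.699]] j [-0.84  0.72  1.32  0.62  1.63  0.81]
lid n 6873 angle pct [0.413 0.424 0.446 0.498 0.596]
45.67098430188053
th0.18 goal [-92.3 107.1] 10 rows: dy 2.73 dz 1.55 mm, ax 0.072
th0.05 goal [-94.9  83.9] 10 rows: dy 1.95 dz 1.29 mm, ax 0.000
th-0.05 goal [-94.9  65.9] 10 rows: dy 1.38 dz 1.16 mm, ax 0.000
```

View pics/s5.png

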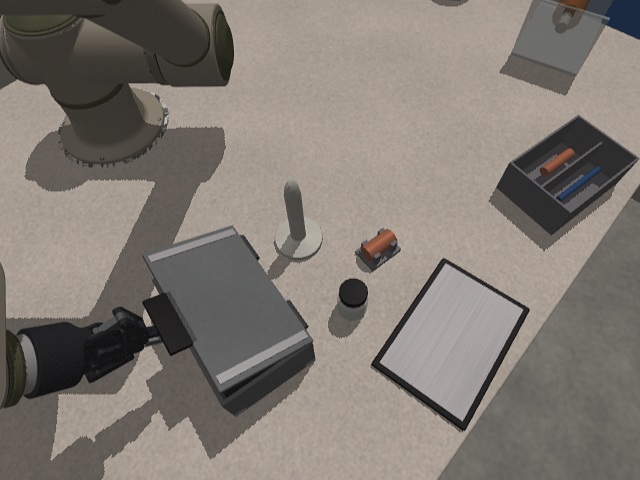

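The lid is at about 0.36 rad, and its tab at about (168,325) rests on the fingers. I'll continue.

Call:
{"fn": "servo_tool", "kwargs": {"commands": [[1,[0,0.0027,0.0016],[0.07,0,0]],[1,[0,0.0027,0.0016],[0.07,0,0]],[1,[0,0.0027,0.0016],[0.07,0,0]],[1,[0,0.0027,0.0016],[0.07,0,0]],[1,[0,0.0027,0.0016],[0.07,0,0]],[1,[0,0.0027,0.0016],[0.07,0,0]],[1,[0,0.0027,0.0016],[0.07,0,0]],[1,[0,0.0027,0.0016],[0.07,0,0]],[1,[0,0.0027,0.0016],[0.07,0,0]],[1,[0,0.0027,0.0016],[0.07,0,0]]]}}

```text
time_s: 11.17
eef_pos: [541.9, -218.1, 107.1]
ee_rot: [-0.419, 0.901, -0.1, 0.046]
force: [-0.7, -0.7, -0.9]
grip_width: -0.0
grip_force: 0.8
```

Call:
{"fn": "servo_tool", "kwargs": {"commands": [[1,[0,0.0019,0.0013],[0,0,0]],[1,[0,0.0019,0.0013],[0,0,0]],[1,[0,0.0019,0.0013],[0,0,0]],[1,[0,0.0019,0.0013],[0,0,0]],[1,[0,0.0019,0.0013],[0,0,0]],[1,[0,0.0019,0.0013],[0,0,0]],[1,[0,0.0019,0.0013],[0,0,0]],[1,[0,0.0019,0.0013],[0,0,0]],[1,[0,0.0019,0.0013],[0,0,0]],[1,[0,0.0019,0.0013],[0,0,0]]]}}

```text
time_s: 12.0
eef_pos: [541.4, -220.3, 84.2]
ee_rot: [-0.419, 0.902, -0.1, 0.046]
force: [-1.3, -3.6, -1.9]
grip_width: 0.004
grip_force: 1.5
```

Call:
{"fn": "servo_tool", "kwargs": {"commands": [[1,[0,0.0014,0.0012],[0,0,0]],[1,[0,0.0014,0.0012],[0,0,0]],[1,[0,0.0014,0.0012],[0,0,0]],[1,[0,0.0014,0.0012],[0,0,0]],[1,[0,0.0014,0.0012],[0,0,0]],[1,[0,0.0014,0.0012],[0,0,0]],[1,[0,0.0014,0.0012],[0,0,0]],[1,[0,0.0014,0.0012],[0,0,0]],[1,[0,0.0014,0.0012],[0,0,0]],[1,[0,0.0014,0.0012],[0,0,0]]]}}

```text
time_s: 12.83
eef_pos: [541.5, -219.8, 65.9]
ee_rot: [-0.419, 0.901, -0.099, 0.046]
force: [0.4, -0.5, -0.3]
grip_width: -0.003
grip_force: 0.0
```

```bash
python3 - <<'E'
from rig import *
from h import *
R,p=st(sense());c=capture("scene")
W=cloud(c).reshape(-1,3);P=(W[np.isfinite(W[:,0])]-C)@RC
for x in(-60,-30,0,30,60):
    q=P[(abs(P[:,0]-x)<8)&(abs(P[:,1])<100)&(P[:,2]>90)&(P[:,2]<160)];print(x,np.median(q[:,2]).round(1))
E
```

```text
t 12.83 case p [-93.6   0.2  65.9] F case [-0.38 -0.54 -0.31] grip -0.0
tool axes in case (cols) [[0.0, -0.645, 0.764], [-1.0, -0.0, 0.0], [-0.0, -0.764, -0.645]] j [-0.87  0.85  1.32  0.65  1.58  0.71]
-60 107.4
-30 107.5
0 107.5
30 107.5
60 107.5
```

Call:
{"fn": "servo_tool", "kwargs": {"commands": [[1,[0,0.013,-0.015],[0,0,0]],[1,[0,0.013,-0.015],[0,0,0]],[1,[0,0.013,-0.015],[0,0,0]],[1,[0,0.013,-0.015],[0,0,0]],[1,[0,0.013,-0.015],[0,0,0]],[1,[0,0,-0.02],[0,0,0]],[1,[0,0,-0.02],[0,0,0]],[1,[0,0,-0.02],[0,0,0]],[1,[0,0,0],[0,0,0]],[1,[0,0,0],[0,0,0]]]}}

```text
time_s: 13.72
eef_pos: [509.8, -361.8, 103.3]
ee_rot: [-0.418, 0.902, -0.1, 0.047]
force: [-0.1, 0.7, -0.9]
grip_width: -0.0
grip_force: 0.0
```

```bash
python3 - <<'E'
from rig import *
from h import *
st(sense());c=capture("scene");cv2.imwrite("pics/s6.png",c["pixels"][:,:,::-1])
E
```

```text
t 13.72 case p [-2.391e+02  1.000e-01  1.033e+02] F case [ 0.67  0.2  -0.87] grip -0.0
tool axes in case (cols) [[-0.001, -0.646, 0.764], [-1.0, 0.0, -0.001], [0.0, -0.764, -0.646]] j [-1.03  0.96  0.99  0.58  1.85  0.73]
```

View pics/s6.png

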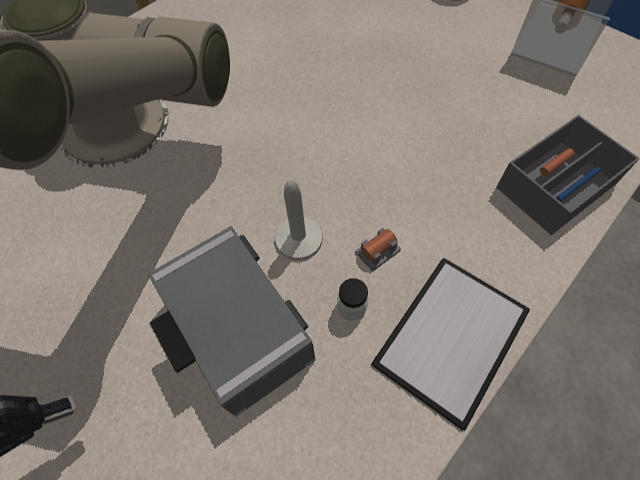

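The lid at about (235,320) is shut, the rocket, jar and motor haven't moved, and the hand at about (50,410) is clear.

```bash
python3 -c "
from rig import *
print(finish_job())"
```

```text
the job is handed in; nothing more can be done
None
```

The case lid is fully shut: I pushed it over from behind, caught it on the fingers at about 0.9 rad and lowered it slowly; the bystanders look unmoved, the hand is clear, and the job is handed in (no verdict was returned).

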